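# Find the started tin by feel and pour out its last bells

### The arm

A 7-joint arm with a two-finger parallel gripper is mounted at the origin on a cart in front of the work surface, level with it; the furniture and walls round the work are solid. World frame = base frame: x ahead of the robot, y to its left, z up, the work surface at z = 0. Lengths are in mm, angles in rad, forces in N, time in s.
With the tool pointing down it reaches from about 425 to 950 mm from the base axis. Payload 16.7 kg.
Tool frame: the origin (TCP) lies on the centre line of the jaws, within the pads' length; the fingertips stand 19 mm ahead of it and the grasp point (between the pads) is the TCP; z points along the fingers, y is the line along which they close (so a half turn about z gives the same grasp; the last joint's range is limited). The gripper opens to 94 mm and grips with 3 to 60 N. Pads are 16 mm wide; open, the fingers measure 119 mm over their backs; the gripper's body (75 mm by 177 mm) begins 78 mm behind the grasp point.
Start: joints at [0.995, 0.426, 0.074, 1.606, -0.034, 1.111, -0.067], TCP at [279.388, -614.425, 224.467] pointing down, gripper open.
Joint ranges: [-2.85, 2.85], [-0.5, 2.14], [-1.23, 1.37], [0.21, 2.46], [-1.02, 4.16], [0.16, 2.05], [-2.73, 2.73]. Speed limits (rad/s): [1.89, 1.89, 2.39, 2.39, 3.01, 3.01, 3.01].

### API

Orientations are given as a unit quaternion [x, y, z, w].
In Python, from bench import r, eyes gives the robot as it stands.
- The arm moves only by the tool servo_tool, never from a script. Its argument "moves" is text: rows parted by semicolons, each of 6 numbers parted by spaces: the shift along the tool's x, y, z scaled (see below), then the turn, a rotation vector about the tool's x, y, z scaled (see below). A call has 1 to 5 rows; each row is the pose to reach, as a shift and turn from the pose commanded when the call began, along the tool's axes at that moment, turning the shorter way round; what a row does not reach only later rows make up. The controller multiplies each number of a shift by 600 mm and each number of a turn by 180 degrees. A row lasts 1/10 s, in which the tool goes at most 50 mm and 8.59 degrees, less where a joint would pass 70% of its speed; a pose out of reach is approached as far as the arm can. A call with a number of a shift or a turn outside -1 to 1 is refused whole. A call with a gripper value outside its range is refused whole. "grip" is the opening, from -1 (shut) to 1 (fully open), set as the call begins (left out, the last holds). The fingers move at their own pace and stop on an object; the grip force is fixed at half the most. Time passes only in rows, so rows that repeat a pose let the fingers close. It gives the time, the measured TCP pose, the force, the opening and the grip force at its end, in the units of the state.
- r.get_obs(): the state, without advancing time (a new reading comes with each control period).
- eyes.capture(name): name is "side" or "top"; returns a dict with "color" (400x640x3 uint8, red, green, blue), "range_z" (400x640 float32, mm along the optical axis (not along the pixel's ray), 0 where there is no reading), "fx", "fy", "cx", "cy" (pixels), "pose" (4x4, takes a point from camera to world coordinates). Camera axes: x right, y up, looking along -z (the intrinsics and any distortion apply to the point x, -y, -z); pixel columns grow to the right and rows downward; lengths in mm; the calibration is good to about 2 mm. A picture is of the moment at which its call begins.
- r.job_done(): hands the job in; it is judged then, once.
Trained networks look in a picture, given as the dict that the camera call returned (one of the last four; its "shot" number tells which), for a name from the list of things; names that differ only in an ending like _2 or _b are one class to them, and where a whole thing is asked for, a point or a joint stands for the part that bears it (a point fixed in the world has none). Each returns a list of dicts, best first, with "p" (0 to 1); they miss things now and then, are a little off and sometimes report something else, mostly with a low value. They report only what shows in the picture. A call takes as long as a camera call. They do not tell look-alikes from the thing itself.
- eyes.search_frame(name, picture): "rect" ([left, top, width, height] in pixels, round what is visible of it).
The state is a dict: "time_s": time; "q": joint angles; "joint_velocities": joint speeds; "joint_torque": joint torques, N m; "ee_pos": TCP position; "tcp_rot": TCP orientation; "ft_force": force on the tool from outside, world axes, zero at the start; "moment": the same for the moment, N m; "opening": finger opening in mm; "grip_force": force on a finger pad.
Only numpy, scipy, OpenCV 4.12 (cv2) and the standard library are available. Lean on these libraries where they do the work, as an engineer would, in place of code of your own. Each camera call takes 0.05 s, during which the arm holds its last target. There are 200 camera calls.

### The job

Of the three look-alike tins two are still full of light bells and one has been started: it holds only its last two heavy bells, and weighs no less for that. Lift the tins and tilt them slowly, tail down, to feel in which one the weight shifts; then pour its two bells, and nothing else, into the open cardboard tray. Finally all three tins must stand level on the bench, right way up; leave the scissors alone.

Things in the scene. Friction and masses are not known exactly. Their poses are not given: they have to be found in the camera images.
- tin_a: One of three look-alike opaque red tins with brass-coloured rims, 183 long (x) x 42 wide (y) x 50 mm high, rigid, the top does not open. Origin on the underside, below the middle of the bell chamber; x points to the tail, z up. Grip it from above across its width at the origin, 24 mm up. Own weight 0.15 to 0.38 kg, different for each tin.
- tin_b: Second tin, same shape and frame as tin_a. Inside each tin is a chamber from x = -66 to +66 mm, one bell wide, with a flat floor 3 mm up. Bells are 32 mm brass balls that roll freely. Two tins are full: four light bells of 40 g in a row, with no room to shift. One is started: only two heavy bells of 90 g, in its nose half. Which tin (a, b or c) this is changes and cannot be seen.
- tin_c: Third tin, same shape and frame. Total weights overlap, so weight does not tell. With the tail (+x) some 15 degrees down nothing can spill; the started tin's bells then roll to the tail, which raises the moment about the tin's +y axis on the hand by about 0.1 N m, compared level before and after; a full tin gives no rise. Nose down, a full tin spills from about 14 degrees; the started one's last bell needs 50 to 55.
- tin_a_mouth (a point): Centre of tin_a's pouring mouth, at (-90, 0, 0) mm in its frame. The nose (-x end, with a dark panel on top and front, towards the robot at the start) is a closed hood, x = -112 to -69 mm; its only opening is this one in its underside, 41 x 36 mm. A 5 mm sill at x = -67 mm keeps the bells in; they roll over it and drop out when the nose is lowered far enough.
- tin_b_mouth (a point): The same point of tin_b.
- tin_c_mouth (a point): The same point of tin_c.
- tray: Open cardboard packing tray, 170 (x) x 150 (y) x 50 mm high, walls and floor 4 mm, fixed to the bench, empty at the start. Origin: centre of its underside, z up.
- scissors: Scissors with red handles, 199 mm long, 9 mm high, lying on the bench to the right of the tins; a bystander.
Not all that is in view belongs to the job. Leave any blue look-alike of the tin_a alone.

How it is judged:
By the outcome, as a careful person would: the job done as asked, in the order asked, and still so for the second after the job is handed in, with the robot touching nothing.
It also fails if it takes over 72 s, if anything falls off the work surface, if the arm or the gripper's body presses on something with over 40 N, if the wrist force passes 120 N, or if a joint passes its speed limit or range.

## Working session

There is one attempt and no reset: what is moved stays moved. The work goes in short steps, Python scripts to look and compute and a tool call to move; the robot and the scene stay as the last step left them, time stands still between calls to the robot, and variables do not carry over. Pictures are saved under pics/ and viewed, at most 10 in all, crops included, and the job is handed in when it is done.

Besides the shell and the picture viewer there is one more tool, called after "Emit:" as name(argument=value, ...) on one line, values as JSON. servo_tool: Moves the arm, as the interface text tells. Its arguments: {"type":"object","properties":{"moves":{"type":"string"},"grip":{"type":"number"}},"required":["moves"]}

```bash
ls; mkdir -p pics
python3 - <<'E'
from bench import r, eyes
import cv2, numpy as np
o=r.get_obs(); print({k:np.round(v,3).tolist() for k,v in o.items()})
for n in ["top","side"]:
    p=eyes.capture(n); cv2.imwrite(f"pics/{n}0.png",p["color"][:,:,::-1])
    np.savez(f"{n}0.npz",**p)
    print(n,p["fx"],p["fy"],p["cx"],p["cy"],np.round(p["pose"],3).tolist(),[k for k in p])
    for t in ["tin_a","tray","scissors","tin_a_mouth"]:
        print(t,[(x["rect"],round(x["p"],2)) for x in eyes.search_frame(t,p)])
E
```

```text
pics
{'time_s': 0.0, 'q': [0.995, 0.427, 0.074, 1.607, -0.034, 1.111, -0.067], 'joint_velocities': [-0.001, -0.001, 0.001, -0.0, -0.001, 0.001, 0.0], 'joint_torque': [0.001, -93.583, 3.667, -45.418, -0.049, 0.02, 0.0], 'ee_pos': [279.221, -614.095, 223.782], 'tcp_rot': [0.977, 0.212, -0.0, -0.001], 'ft_force': [-0.363, -0.459, -0.321], 'moment': [-0.071, 0.039, -0.022], 'grip_force': 0.0, 'opening': 93.968}
top 502.3414038400676 502.3414038400676 330.0323613973034 193.6260255742472 [[0.017, 0.993, -0.115, 452.805], [-1.0, 0.017, 0.004, -35.578], [0.006, 0.115, 0.993, 1337.555], [0.0, 0.0, 0.0, 1.0]] ['color', 'range_z', 'fx', 'fy', 'cx', 'cy', 'pose', 'shot']
tin_a [([276.4, 167.0, 20.4, 67.5], 0.97), ([402.4, 188.8, 22.7, 74.0], 0.86), ([398.1, 106.1, 42.6, 67.0], 0.57), ([346.5, 171.6, 20.7, 75.0], 0.55)]
tray [([154.1, 206.4, 63.7, 70.1], 0.75), ([348.0, 172.8, 17.0, 70.2], 0.53)]
scissors [([434.9, 220.4, 73.9, 34.8], 0.87)]
tin_a_mouth [([397.8, 106.7, 40.4, 72.8], 0.98), ([405.0, 192.7, 23.5, 71.8], 0.85)]
side 442.0093738119892 442.0093738119892 323.504555344218 201.44046355551856 [[-0.996, 0.059, -0.064, 519.11], [-0.087, -0.664, 0.743, 1017.018], [0.001, 0.746, 0.666, 970.292], [0.0, 0.0, 0.0, 1.0]] ['color', 'range_z', 'fx', 'fy', 'cx', 'cy', 'pose', 'shot']
tin_a [([329.6, 151.2, 50.8, 23.1], 0.81), ([297.4, 217.2, 61.2, 26.4], 0.77), ([266.8, 143.5, 49.2, 26.8], 0.67), ([308.8, 179.5, 59.4, 19.7], 0.6)]
tray [([329.3, 271.4, 73.8, 61.8], 0.64)]
scissors [([354.1, 130.7, 17.1, 23.2], 0.49)]
tin_a_mouth [([264.9, 141.8, 53.0, 30.5], 0.95), ([329.7, 149.4, 51.9, 25.2], 0.94)]
```

View pics/top0.png

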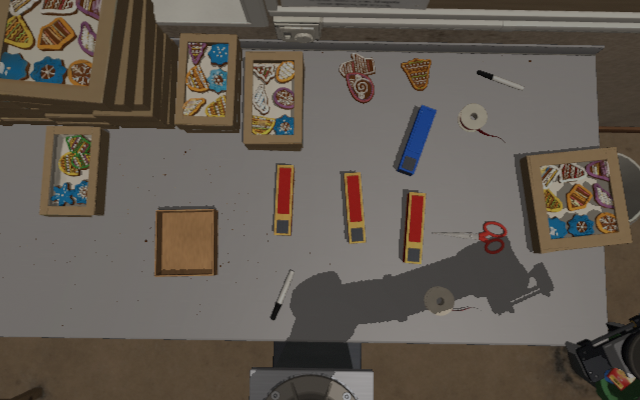

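```bash
cat > h.py <<'E'
import numpy as np, cv2
def cloud(p):
    z=p["range_z"].astype(float); v,u=np.mgrid[:400,:640]
    P=np.stack([(u-p["cx"])/p["fx"]*z,-(v-p["cy"])/p["fy"]*z,-z,np.ones_like(z)],-1)
    W=P@np.asarray(p["pose"]).T; W=W[...,:3]; W[z==0]=np.nan
    return W
E
python3 - <<'E'
import numpy as np,cv2
from h import cloud
p=np.load("top0.npz"); W=cloud(p); c=p["color"]
hsv=cv2.cvtColor(c,cv2.COLOR_RGB2HSV)
for n,(l,t,w,h) in dict(t1=(268,160,38,85),t2=(338,165,36,88),t3=(395,182,38,88),blue=(390,100,60,82),tray=(145,198,82,88)).items():
    S=W[t:t+h,l:l+w]; z=S[...,2]; m=(z>(43 if n!="tray" else 38))&(z<60)
    pts=S[m][:,:2].astype(np.float32)
    rc=cv2.minAreaRect(pts); print(n,m.sum(),np.nanmedian(S[...,2][m]),np.round(rc[0],1),np.round(rc[1],1),round(rc[2],1), "bench z",np.nanmedian(z[z<20]))
    print(np.round(cv2.boxPoints(rc)).tolist())
E
```

```text
t1 1117 48.45533461664445 [585.4  78.6] [ 42.9 180.8] 88.9 bench z -1.149889465846286
[[495.0, 59.0], [675.0, 55.0], [676.0, 98.0], [496.0, 102.0]]
t2 1134 48.48803140734867 [ 568.2 -105.3] [182.7  42.8] 5.0 bench z -0.9720255621580236
[[475.0, -92.0], [479.0, -135.0], [661.0, -119.0], [657.0, -76.0]]
t3 1157 48.61185933686147 [ 518.8 -261.1] [ 43.1 182.6] 86.1 bench z -0.8090878463867739
[[426.0, -276.0], [608.0, -289.0], [611.0, -246.0], [429.0, -233.0]]
blue 1083 48.51787466218207 [ 750.7 -267.9] [ 43.2 183.2] 70.6 bench z -0.97173040156963
[[657.0, -258.0], [830.0, -319.0], [844.0, -278.0], [672.0, -217.0]]
tray 522 47.39055156660015 [471.5 328.8] [170.2 151.4] 2.2 bench z 0.9797220215408515
[[384.0, 401.0], [389.0, 250.0], [559.0, 256.0], [554.0, 408.0]]
```

Top view: the red tins with noses down (towards the robot) are at about px (285,200), (355,207) and (415,227). The blue decoy is at (416,140), the tray at (186,243) and the scissors at (470,236). The measured sizes match (183x43x~49, tray 170x151).

```bash
cat >> h.py <<'E'
from scipy.spatial.transform import Rotation as R
def rot(yaw,nose=0):  # tin/tool: tool x = tin x at yaw, nose-down angle (deg)
    return R.from_euler("z",yaw,degrees=True)*R.from_euler("y",-nose,degrees=True)*R.from_euler("x",180,degrees=True)
def rel(p0,R0,p1,R1):
    return np.r_[R0.inv().apply(np.asarray(p1)-p0)/600,(R0.inv()*R1).as_rotvec(degrees=True)/180]
def f(v): return " ".join(f"{x:.4f}" for x in v)
def cur(r):
    o=r.get_obs(); open("log.txt","a").write(repr([list(map(float,o[k])) for k in("q","ee_pos","tcp_rot")])+"\n")
    return np.array(o["ee_pos"]),R.from_quat(o["tcp_rot"]),o
def go(r,*targets):  # successive calls
    p,q,o=cur(r); print(round(o["time_s"],2),np.round(p,1),"yaw",np.round(q.apply([1,0,0]),3),"q",np.round(o["q"],2),"op",round(o["opening"],1))
    for P,Q in targets: print(f(rel(p,q,P,Q))); p,q=np.array(P,float),Q
E
python3 - <<'E'
from bench import r
from h import *
go(r,((410,-440,200),rot(10)),((539.2,-262.5,110),rot(-3.9)),((539.2,-262.5,24),rot(-3.9)))
W=cloud(np.load("top0.npz"))
print("scissor tip",W[230:240:3,430:436:2].round().tolist()[1])
print("left box",W[170,70],W[150,95],W[95,205])
E
```

```text
0.5 [ 279.4 -614.4  224.4] yaw [0.91  0.414 0.   ] q [ 0.99  0.43  0.07  1.61 -0.03  1.11 -0.07] op 94.2
0.3184 -0.1744 0.0408 -0.0001 -0.0000 0.0803
0.2634 -0.2539 0.1500 -0.0000 -0.0000 0.0772
-0.0000 -0.0000 0.1433 0.0000 0.0000 0.0000
scissor tip [[507.0, -308.0, -0.0], [507.0, -313.0, 2.0], [507.0, -319.0, -3.0]]
left box [654.45245129 643.03515037  31.36069101] [703.74953324 568.88494949  57.76977977] [852.5873571  289.55281194  66.26338312]
```

Emit:
servo_tool(moves="0.3184 -0.1744 0.0408 0 0 0.0803;0.3184 -0.1744 0.0408 0 0 0.0803;0.3184 -0.1744 0.0408 0 0 0.0803;0.3184 -0.1744 0.0408 0 0 0.0803;0.3184 -0.1744 0.0408 0 0 0.0803", grip=0.36)

```text
time_s: 1.0
ee_pos: [413.2, -435.6, 199.7]
tcp_rot: [0.996, 0.09, 0.0, -0.001]
ft_force: [-0.3, -0.1, -0.3]
opening: 64.5
grip_force: 0.0
```

Emit:
servo_tool(moves="0.2634 -0.2539 0.15 0 0 0.0772;0.2634 -0.2539 0.15 0 0 0.0772;0.2634 -0.2539 0.15 0 0 0.0772;0.2634 -0.2539 0.15 0 0 0.0772;0.2634 -0.2539 0.15 0 0 0.0772")

```text
time_s: 1.5
ee_pos: [540.5, -259.9, 109.2]
tcp_rot: [0.999, -0.033, 0.0, -0.0]
ft_force: [-0.1, -0.1, -0.1]
opening: 64.1
grip_force: 0.0
```

Run:
```python
from bench import r
from h import *
go(r,((539.2,-262.5,24),rot(-3.9)))
```

```text
1.5 [ 540.5 -259.9  109.2] yaw [ 0.998 -0.066  0.   ] q [ 0.33  0.43  0.01  1.88 -0.01  0.83 -1.29] op 64.1
-0.0019 0.0045 0.1420 -0.0002 -0.0000 0.0005
```

Emit:
servo_tool(moves="0 0 0.06 0 0 0;0 0 0.12 0 0 0;0 0 0.142 0 0 0;0 0 0.142 0 0 0;0 0 0.142 0 0 0")

```text
time_s: 2.0
ee_pos: [539.7, -263.2, 25.9]
tcp_rot: [0.999, -0.034, 0.0, 0.0]
ft_force: [0.5, -0.5, 0.1]
opening: 63.9
grip_force: 0.0
```

Emit:
servo_tool(moves="0 0 0 0 0 0;0 0 0 0 0 0;0 0 0 0 0 0;0 0 0 0 0 0", grip=-1)

```text
time_s: 2.4
ee_pos: [539.7, -262.6, 25.7]
tcp_rot: [0.999, -0.034, 0.001, 0.0]
ft_force: [-1.5, 2.1, 9.2]
opening: 40.9
grip_force: 30.0
```

Emit:
servo_tool(moves="0 0 -0.01 0 0 0;0 0 -0.03 0 0 0;0 0 -0.06 0 0 0;0 0 -0.09 0 0 0;0 0 -0.1 0 0 0")

```text
time_s: 2.9
ee_pos: [540.0, -263.1, 87.2]
tcp_rot: [0.999, -0.034, 0.001, 0.0]
ft_force: [0.8, 0.0, -4.2]
opening: 40.8
grip_force: 30.0
```

```bash
cat >> h.py <<'E'
def mom(r,eyes,yaw,n=6):
    M=[];F=[]
    for i in range(n):
        eyes.capture("side"); o=r.get_obs(); M.append(o["moment"]);F.append(o["ft_force"])
    M=np.array(M)@[-np.sin(np.radians(yaw)),np.cos(np.radians(yaw)),0]
    print("My",M.round(3),M.mean().round(4),"F",np.mean(F,0).round(2))
E
python3 - <<'E'
from bench import r,eyes
from h import *
eyes.capture("side");eyes.capture("side")
mom(r,eyes,-3.9)
p,q,o=cur(r); go(r,(p,rot(-3.9)),(p,rot(-3.9,-16)))
E
```

```text
My [-0.068 -0.055 -0.095 -0.071 -0.058 -0.017] -0.0607 F [ 0.16  0.19 -3.89]
3.3 [ 538.8 -262.4   84.1] yaw [ 0.998 -0.068 -0.001] q [ 0.34  0.46  0.01  1.89 -0.01  0.78 -1.29] op 40.9
0.0000 0.0000 0.0000 -0.0001 0.0004 0.0000
0.0000 0.0000 0.0000 -0.0000 -0.0889 -0.0000
```

Emit:
servo_tool(moves="0 0 0 0 -0.01 0;0 0 0 0 -0.025 0;0 0 0 0 -0.04 0;0 0 0 0 -0.055 0;0 0 0 0 -0.07 0")

```text
time_s: 3.8
ee_pos: [539.1, -262.6, 84.4]
tcp_rot: [0.993, -0.034, -0.111, -0.004]
ft_force: [-0.1, 0.4, -4.0]
opening: 40.5
grip_force: 30.0
```

Emit:
servo_tool(moves="0 0 0 0 -0.01 0;0 0 0 0 -0.019 0;0 0 0 0 -0.019 0;0 0 0 0 -0.019 0;0 0 0 0 -0.019 0")

```text
time_s: 4.3
ee_pos: [538.9, -262.7, 84.7]
tcp_rot: [0.99, -0.034, -0.139, -0.005]
ft_force: [0.1, 0.5, -4.0]
opening: 40.9
grip_force: 30.0
```

Emit:
servo_tool(moves="0 0 0 0 0 0;0 0 0 0 0 0;0 0 0 0 0.01 0;0 0 0 0 0.025 0;0 0 0 0 0.04 0")

```text
time_s: 4.8
ee_pos: [539.3, -262.6, 84.8]
tcp_rot: [0.997, -0.034, -0.076, -0.003]
ft_force: [-0.7, -0.1, -4.4]
opening: 40.9
grip_force: 30.0
```

Emit:
servo_tool(moves="0 0 0 0 0.015 0;0 0 0 0 0.03 0;0 0 0 0 0.042 0;0 0 0 0 0.047 0;0 0 0 0 0.048 0")

```text
time_s: 5.3
ee_pos: [538.8, -262.8, 85.1]
tcp_rot: [0.999, -0.034, -0.002, -0.0]
ft_force: [1.0, 0.7, -2.8]
opening: 41.1
grip_force: 30.0
```

Run:
```python
from bench import r,eyes
from h import *
eyes.capture("side");eyes.capture("side");
mom(r,eyes,-3.9,8)
p,q,o=cur(r); go(r,(p,rot(-3.9)),(p,rot(-3.9,-16)))
```

```text
My [-0.042  0.051  0.047  0.113  0.033  0.038  0.095  0.056] 0.0489 F [ 0.11 -0.21 -3.75]
5.8 [ 539.3 -262.6   84.7] yaw [ 0.998 -0.068 -0.003] q [ 0.34  0.46  0.01  1.89 -0.01  0.79 -1.29] op 40.5
0.0000 0.0000 0.0000 -0.0000 0.0011 0.0001
0.0000 0.0000 0.0000 -0.0000 -0.0889 -0.0000
```

```bash
cat > fk.py <<'E'
import numpy as np, itertools
from scipy.spatial.transform import Rotation as R
from scipy.optimize import least_squares
def fk(q,x,s):
    h,L1,a,L2,L3,yaw,c7,b0,b2=x
    Rz=lambda t:R.from_euler("z",t);Ry=lambda t:R.from_euler("y",t)
    r=Rz(yaw)*Rz(s[0]*q[0]); p=np.array([0,0,h])+r.apply([b0,0,0])
    r=r*Ry(q[1]); p=p+r.apply([a,0,L1]); r=r*Rz(s[1]*q[2]); r=r*Ry(q[3]); p=p+r.apply([-a+b2,0,L2])
    r=r*Rz(s[2]*q[4])*Ry(q[5]); p=p+r.apply([0,0,L3]); r=r*Rz(s[3]*q[6]+c7)
    return p,r
E
python3 - <<'E'
from fk import *
D=[eval(l) for l in open("log.txt")]
best=[]
for s in itertools.product([-1,1],repeat=4):
  for c7 in(0,1.6,3.1,-1.6):
    def res(x):
        e=[]
        for q,p,t in D:
            P,Q=fk(q,x,s); e+=list((P-p)/5)+list((Q*R.from_quat(t).inv()).as_rotvec()*50)
        return np.r_[e,(x[2]/100),x[7]/100,x[8]/100]
    o=least_squares(res,[330,400,0,400,200,0,c7,0,0],x_scale=[100,100,100,100,100,1,1,100,100])
    best.append((o.cost,s,o.x))
best.sort(key=lambda b:b[0])
for b in best[:8]: print(round(b[0],3),b[1],b[2].round(3))
print(len(D)); 
for q,p,t in D: print(np.round(q,3),np.round(p))
E
```

```text
1.018 (-1, -1, -1, -1) [ 6.07775e+02  5.61564e+02  5.10500e+00  4.90979e+02  6.76109e+02
 -1.05000e-01 -4.81700e+00 -1.90900e+00  4.53000e+00]
1.018 (-1, -1, -1, -1) [ 6.07778e+02  5.61565e+02  5.10600e+00  4.90979e+02  6.76112e+02
 -1.05000e-01  1.46600e+00 -1.90900e+00  4.53000e+00]
1.018 (-1, -1, -1, -1) [ 6.07766e+02  5.61563e+02  5.10500e+00  4.90979e+02  6.76099e+02
 -1.05000e-01  1.46600e+00 -1.90800e+00  4.53000e+00]
1.018 (-1, -1, -1, -1) [ 6.07779e+02  5.61565e+02  5.10400e+00  4.90979e+02  6.76114e+02
 -1.05000e-01  1.46600e+00 -1.90800e+00  4.52900e+00]
5.622 (-1, -1, 1, -1) [-1.97859e+02  5.29739e+02  3.79200e+00  4.98056e+02 -1.61334e+02
 -1.10000e-01 -4.81000e+00  5.69300e+00  1.92900e+00]
5.622 (-1, -1, 1, -1) [-1.97859e+02  5.29740e+02  3.79200e+00  4.98056e+02 -1.61334e+02
 -1.10000e-01  1.47300e+00  5.69300e+00  1.92800e+00]
5.622 (-1, -1, 1, -1) [-1.97858e+02  5.29739e+02  3.79200e+00  4.98056e+02 -1.61334e+02
 -1.10000e-01  1.47300e+00  5.69300e+00  1.92900e+00]
5.622 (-1, -1, 1, -1) [-1.97859e+02  5.29739e+02  3.79200e+00  4.98056e+02 -1.61334e+02
 -1.10000e-01  1.47300e+00  5.69300e+00  1.92900e+00]
6
[ 0.994  0.426  0.074  1.606 -0.034  1.111 -0.067] [ 279. -614.  224.]
[ 0.334  0.431  0.009  1.879 -0.006  0.832 -1.291] [ 540. -260.  109.]
[ 0.338  0.463  0.01   1.895 -0.006  0.785 -1.287] [ 539. -262.   84.]
[ 0.338  0.463  0.01   1.895 -0.006  0.785 -1.287] [ 539. -262.   84.]
[ 0.337  0.464  0.01   1.892 -0.005  0.789 -1.289] [ 539. -263.   85.]
[ 0.337  0.464  0.01   1.892 -0.005  0.789 -1.289] [ 539. -263.   85.]
```

Emit:
servo_tool(moves="0 0 -0.03 0 -0.01 0;0 0 -0.07 0 -0.03 0;0 0 -0.12 0 -0.05 0;0 0 -0.17 0 -0.08 0;0 0 -0.22 0 -0.11 0")

```text
time_s: 6.3
ee_pos: [539.6, -262.7, 218.8]
tcp_rot: [0.984, -0.034, -0.175, -0.006]
ft_force: [0.9, -0.8, -3.9]
opening: 41.2
grip_force: 30.0
```

```bash
cat > fit.py <<'E'
from fk import *
S=(-1,-1,-1,-1)
def fit():
    D=[eval(l) for l in open("log.txt")]
    def res(x):
        e=[]
        for q,p,t in D:
            P,Q=fk(q,x,S); e+=list((P-p)/5)+list((Q*R.from_quat(t).inv()).as_rotvec()*50)
        return np.r_[e,x[2]/50,x[7]/50,x[8]/50]
    o=least_squares(res,[330,560,0,490,400,-.1,1.47,0,0],x_scale=[100,100,100,100,100,1,1,100,100])
    return o.cost,o.x
LO=np.array([-2.85,-.5,-1.23,.21,-1.02,.16,-2.73]);HI=np.array([2.85,2.14,1.37,2.46,4.16,2.05,2.73])
def ik(q,x,P,Q):  # local damped IK
    def err(q):
        p,r=fk(q,x,S); return np.r_[(P-p)/200,(Q*r.inv()).as_rotvec()]
    q0=q.copy()
    o=least_squares(lambda q:np.r_[err(q),(q-q0)*3e-3],np.clip(q,LO+1e-3,HI-1e-3),bounds=(LO,HI))
    return o.x,np.linalg.norm(err(o.x)[:3])*200,np.degrees(np.linalg.norm(err(o.x)[3:]))
E
python3 - <<'E'
from bench import r,eyes
from h import *
from fit import *
eyes.capture("side")
go(r)
c,x=fit(); print(c,x.round(3)); np.save("x.npy",x)
p,q0,o=cur(r); qs=np.array(o["q"])
tray=np.array([471.5,328.8])
def pose(yaw,nose,mz):
    Rm=rot(yaw,nose); tin=Rm*R.from_euler("x",180,degrees=True)
    m=tin.apply([-90,0,-24]); return np.array([tray[0],tray[1],mz])-m,Rm
for yaw0 in range(-180,180,30):
    q=qs.copy(); out=[];worst=0
    d=((yaw0+180)%360-180)
    A=(p,R.identity())
    tgt=[(p+(np.array([500,100,250])-p)*k/4, rot(-3.9+(d/2+3.9)*k/4,-20)) for k in range(1,5)]
    P1,_=pose(d,-10,200)
    tgt+=[(np.array([500,100,250])*(1-k/4)+P1*k/4, rot(d/2+d/2*k/4,-20+10*k/4)) for k in range(1,5)]
    tgt+=[pose(d,n,170-110*(n+10)/75) for n in (0,10,20,30,40,50,60,65)]
    es=[]
    for P,Q in tgt:
        q,ep,er=ik(q,x,P,Q); es.append((ep,er))
    es=np.array(es); print(d,"pos err",es[:,0].round(1),"rot",es[:,1].round(1),"q",q.round(2), np.minimum(q-LO,HI-q).min().round(2))
E
```

```text
6.35 [ 541.7 -262.1  222.2] yaw [ 0.936 -0.063 -0.348] q [ 0.26  0.51  0.06  1.53  0.06  1.45 -1.34] op 41.1
2.8566702367369206 [ 2.72027e+02  5.66047e+02 -2.61900e+00  4.96470e+02  3.42376e+02
 -1.05000e-01  1.46700e+00  4.10000e-02 -9.52000e-01]
-180 pos err [  0.    0.    0.    0.   25.7  52.8  94.7 122.4 107.9 113.5 119.7 126.6
 133.4 138.  122.9 117.9] rot [  0.    0.    0.    0.   14.4  33.5  55.1  75.3  78.9  83.3  88.1  93.3
  98.9 105.   81.9  80. ] q [-1.45  1.63  1.37  1.43 -0.05  2.05 -2.73] 0.0
-150 pos err [ 0.   0.   0.   0.   6.8 31.9 53.1 87.7 89.1 89.6 90.1 90.3 81.4 78.
 73.9 72. ] rot [ 0.   0.   0.   0.   3.8 17.5 33.5 51.1 53.3 57.1 61.2 65.5 67.6 66.8
 64.5 62.9] q [-1.45  1.55  1.37  1.36 -0.14  2.05 -2.73] 0.0
-120 pos err [ 0.   0.   0.   0.   0.   7.5 27.  42.2 46.1 55.9 60.4 56.2 44.1 31.3
 30.4 30.1] rot [ 0.   0.   0.   0.   0.   4.2 15.3 27.3 30.6 36.2 42.6 48.4 52.2 52.8
 51.2 50.1] q [-1.46  1.51  1.37  1.29 -0.17  2.05 -2.73] 0.0
-90 pos err [ 0.   0.   0.   0.   0.   0.   0.  12.  17.1 24.8 30.4 32.9 31.9 27.6
 21.3 18.1] rot [ 0.   0.   0.   0.   0
[... 1063 characters left out ...]
.   0.   0.   0.   0.   0.   0.   0.   0.   0.1  8.7
 15.3 16.6] rot [ 0.   0.   0.   0.   0.   0.   0.   0.   0.   0.   0.   0.   0.   7.7
 14.4 17.4] q [ 0.7   0.82 -1.23  2.29 -1.02  0.16  0.39] 0.0
90 pos err [0. 0. 0. 0. 0. 0. 0. 0. 0. 0. 0. 0. 0. 0. 0. 0.] rot [0. 0. 0. 0. 0. 0. 0. 0. 0. 0. 0. 0. 0. 0. 0. 0.] q [ 0.72  1.03 -1.23  2.22 -0.59  0.34  0.38] 0.0
120 pos err [0. 0. 0. 0. 0. 0. 0. 0. 0. 0. 0. 0. 0. 0. 0. 0.] rot [0. 0. 0. 0. 0. 0. 0. 0. 0. 0. 0. 0. 0. 0. 0. 0.] q [ 0.5   1.01 -1.06  1.89 -0.32  0.96  0.34] 0.17
150 pos err [0. 0. 0. 0. 0. 0. 0. 0. 0. 0. 0. 0. 0. 0. 0. 0.] rot [0. 0. 0. 0. 0. 0. 0. 0. 0. 0. 0. 0. 0. 0. 0. 0.] q [ 0.18  1.02 -0.87  1.58 -0.22  1.47  0.5 ] 0.36
```

```bash
cat >> h.py <<'E'
tray=np.array([471.5,328.8])
def pose(yaw,nose,mz,dx=0,dy=0):
    Rm=rot(yaw,nose); m=(Rm*R.from_euler("x",180,degrees=True)).apply([-90,0,-24])
    return np.array([tray[0]+dx,tray[1]+dy,mz])-m,Rm
def sim(r,targets,n=5):
    from fit import ik,LO,HI
    x=np.load("x.npy"); o=r.get_obs(); q=np.array(o["q"]); p=np.array(o["ee_pos"]);Q=R.from_quat(o["tcp_rot"])
    for P,Q1 in targets:
        v=rel(p,Q,P,Q1); rows=[v*k/n for k in range(1,n+1)]
        print("; ".join(f(w) for w in rows))
        q,e1,e2=ik(q,x,np.array(P),Q1); print("   ",q.round(2),round(e1,1),round(e2,1),"margin",np.minimum(q-LO,HI-q).min().round(2)); p,Q=np.array(P,float),Q1
E
python3 - <<'E'
from bench import r
from h import *
P1,Q1=pose(150,-12,190); print(P1)
a=np.array([541,-262,222.]); b=np.array([520,60,250.])
sim(r,[((a+b)/2,rot(35,-18)),(b,rot(74,-16)),((b+P1)/2+[0,0,10],rot(112,-14)),(P1,Q1)])
E
```

```text
[390.93957628 375.31158232 194.76349024]
-0.0084 -0.0533 -0.0018 -0.0141 0.0025 -0.0408; -0.0169 -0.1067 -0.0036 -0.0283 0.0050 -0.0815; -0.0253 -0.1600 -0.0054 -0.0424 0.0075 -0.1223; -0.0338 -0.2134 -0.0072 -0.0566 0.0101 -0.1630; -0.0422 -0.2667 -0.0090 -0.0707 0.0126 -0.2038
    [ 0.06  0.34 -0.13  1.74  0.24  1.32 -1.11] 0.0 0.0 margin 0.72
0.0251 -0.0460 -0.0131 -0.0127 0.0021 -0.0414; 0.0502 -0.0919 -0.0261 -0.0253 0.0043 -0.0829; 0.0753 -0.1379 -0.0392 -0.0380 0.0064 -0.1243; 0.1004 -0.1839 -0.0523 -0.0507 0.0085 -0.1658; 0.1255 -0.2298 -0.0653 -0.0634 0.0107 -0.2072
    [-0.1   0.25 -0.32  1.84  0.33  1.24 -0.83] 0.0 0.0 margin 0.62
0.0445 -0.0352 -0.0066 -0.0109 0.0021 -0.0408; 0.0890 -0.0703 -0.0133 -0.0219 0.0043 -0.0816; 0.1334 -0.1055 -0.0199 -0.0328 0.0064 -0.1224; 0.1779 -0.1406 -0.0266 -0.0437 0.0086 -0.1631; 0.2224 -0.1758 -0.0332 -0.0546 0.0107 -0.2039
    [-0.25  0.2  -0.52  1.95  0.37  1.11 -0.57] 0.0 0.0 margin 0.51
0.0581 -0.0003 -0.0016 -0.0095 0.0021 -0.0411; 0.1163 -0.0005 -0.0031 -0.0190 0.0043 -0.0823; 0.1744 -0.0008 -0.0047 -0.0285 0.0064 -0.1234; 0.2325 -0.0010 -0.0063 -0.0380 0.0086 -0.1646; 0.2906 -0.0013 -0.0079 -0.0475 0.0107 -0.2057
    [-0.41  0.29 -0.7   1.97  0.47  0.99 -0.31] 0.0 0.0 margin 0.49
```

Emit:
servo_tool(moves="-0.006 -0.04 -0.001 -0.014 0.0025 -0.04; -0.015 -0.1 -0.003 -0.028 0.005 -0.08; -0.025 -0.16 -0.005 -0.042 0.0075 -0.12; -0.034 -0.21 -0.007 -0.056 0.01 -0.16; -0.042 -0.266 -0.009 -0.071 0.0125 -0.203")

```text
time_s: 6.85
ee_pos: [528.6, -100.8, 230.5]
tcp_rot: [0.942, 0.298, -0.146, 0.049]
ft_force: [0.2, -0.2, -4.1]
opening: 41.2
grip_force: 30.0
```

Emit:
servo_tool(moves="0.025 -0.046 -0.013 -0.0127 0.002 -0.0414; 0.05 -0.092 -0.026 -0.025 0.004 -0.083; 0.075 -0.138 -0.039 -0.038 0.0064 -0.124; 0.1 -0.184 -0.052 -0.0507 0.0085 -0.166; 0.1255 -0.23 -0.065 -0.0634 0.0107 -0.207")

```text
time_s: 7.35
ee_pos: [518.3, 60.7, 244.1]
tcp_rot: [0.791, 0.596, -0.108, 0.087]
ft_force: [0.5, 0.2, -3.5]
opening: 40.8
grip_force: 30.0
```

Run:
```python
from bench import r
from h import *
go(r)
P1,Q1=pose(150,-12,190)
b=np.array([520,60,250.])
sim(r,[((b+P1)/2+[0,0,10],rot(112,-14)),(P1,Q1)])
```

```text
7.35 [518.3  60.7 244.1] yaw [ 0.265  0.924 -0.275] q [-0.11  0.26 -0.33  1.84  0.31  1.26 -0.84] op 40.8
0.0439 -0.0345 -0.0088 -0.0104 0.0022 -0.0408; 0.0878 -0.0689 -0.0175 -0.0208 0.0045 -0.0816; 0.1316 -0.1034 -0.0263 -0.0312 0.0067 -0.1223; 0.1755 -0.1379 -0.0350 -0.0417 0.0089 -0.1631; 0.2194 -0.1723 -0.0438 -0.0521 0.0112 -0.2039
    [-0.25  0.2  -0.52  1.95  0.37  1.11 -0.57] 0.0 0.0 margin 0.51
0.0581 -0.0003 -0.0016 -0.0095 0.0021 -0.0411; 0.1163 -0.0005 -0.0031 -0.0190 0.0043 -0.0823; 0.1744 -0.0008 -0.0047 -0.0285 0.0064 -0.1234; 0.2325 -0.0010 -0.0063 -0.0380 0.0086 -0.1646; 0.2906 -0.0013 -0.0079 -0.0475 0.0107 -0.2057
    [-0.41  0.29 -0.7   1.97  0.48  0.99 -0.31] 0.0 0.0 margin 0.49
```

IK model predicts well; continue.

Emit:
servo_tool(moves="0.044 -0.0345 -0.009 -0.0104 0.002 -0.041; 0.088 -0.069 -0.0175 -0.021 0.0045 -0.082; 0.132 -0.103 -0.026 -0.031 0.0067 -0.122; 0.1755 -0.138 -0.035 -0.042 0.009 -0.163; 0.219 -0.172 -0.044 -0.052 0.011 -0.204")

```text
time_s: 7.85
ee_pos: [455.9, 217.6, 232.4]
tcp_rot: [0.555, 0.823, -0.069, 0.101]
ft_force: [0.4, 0.8, -3.8]
opening: 41.0
grip_force: 30.0
```

Emit:
servo_tool(moves="0.058 0 -0.0016 -0.0095 0.002 -0.041; 0.116 0 -0.003 -0.019 0.0043 -0.082; 0.174 -0.001 -0.005 -0.0285 0.0064 -0.123; 0.2325 -0.001 -0.006 -0.038 0.0086 -0.165; 0.29 -0.001 -0.008 -0.0475 0.0107 -0.206")

```text
time_s: 8.35
ee_pos: [392.6, 375.2, 194.6]
tcp_rot: [0.257, 0.961, -0.027, 0.1]
ft_force: [0.7, -0.3, -3.1]
opening: 40.6
grip_force: 30.0
```

Run:
```python
from bench import r,eyes
from h import *
p=eyes.capture("top"); cv2.imwrite("pics/top1.png",p["color"][100:350,60:400][:,:,::-1].repeat(2,0).repeat(2,1))
go(r)
sim(r,[pose(150,n,190-(n+12)*(190-65)/75) for n in (0,12,24,36,48,58,66)])
```

```text
8.4 [389.7 379.7 193.8] yaw [-0.854  0.478 -0.204] q [-0.42  0.3  -0.71  1.94  0.47  1.03 -0.3 ] op 41.0
-0.0021 -0.0011 0.0004 0.0001 0.0131 0.0009; -0.0041 -0.0022 0.0007 0.0002 0.0262 0.0018; -0.0062 -0.0032 0.0011 0.0003 0.0393 0.0026; -0.0082 -0.0043 0.0015 0.0004 0.0524 0.0035; -0.0103 -0.0054 0.0018 0.0005 0.0655 0.0044
    [-0.24  0.32 -0.76  1.93  0.26  0.99 -0.07] 0.0 0.0 margin 0.47
-0.0023 -0.0000 0.0006 -0.0000 0.0133 0.0000; -0.0046 -0.0000 0.0012 -0.0000 0.0267 0.0000; -0.0070 -0.0000 0.0018 -0.0000 0.0400 0.0000; -0.0093 -0.0000 0.0024 -0.0000 0.0533 0.0000; -0.0116 -0.0000 0.0030 -0.0000 0.0667 0.0000
    [-0.09  0.4  -0.82  1.88  0.1   1.04  0.13] 0.0 0.0 margin 0.41
-0.0037 -0.0000 0.0005 0.0000 0.0133 -0.0000; -0.0074 -0.0000 0.0009 0.0000 0.0267 -0.0000; -0.0111 -0.0000 0.0014 0.0000 0.0400 -0.0000; -0.0148 -0.0000 0.0018 0.0000 0.0533 -0.0000; -0.0185 -0.0000 0.0023 0.0000 0.0667 -0.0000
    [ 0.03  0.51 -0.86  1.83 -0.01  1.12  0.26] 0.0 0.0 margin 0.37
-0.0050 0.0000 0.0000 -0.0000 0.0133 0.0000; -0.0101 0.0000 0.0001 -0.0000 0.0267 0.0000; -0.0151 0.0000 0.00
[... 378 characters left out ...]
0000 -0.0033 0.0000 0.0667 0.0000
    [ 0.15  0.8  -0.88  1.69 -0.15  1.31  0.43] 0.0 0.0 margin 0.35
-0.0060 -0.0000 -0.0014 -0.0000 0.0111 -0.0000; -0.0119 -0.0000 -0.0027 -0.0000 0.0222 -0.0000; -0.0179 -0.0000 -0.0041 -0.0000 0.0333 -0.0000; -0.0239 -0.0000 -0.0055 -0.0000 0.0444 -0.0000; -0.0299 -0.0000 -0.0069 -0.0000 0.0556 -0.0000
    [ 0.17  0.93 -0.88  1.62 -0.19  1.4   0.47] 0.0 0.0 margin 0.35
-0.0052 0.0000 -0.0017 0.0000 0.0089 0.0000; -0.0103 0.0000 -0.0035 0.0000 0.0178 0.0000; -0.0155 0.0000 -0.0052 0.0000 0.0267 0.0000; -0.0207 0.0000 -0.0070 0.0000 0.0356 0.0000; -0.0259 0.0000 -0.0087 0.0000 0.0444 0.0000
    [ 0.18  1.03 -0.87  1.57 -0.22  1.48  0.49] 0.0 0.0 margin 0.36
```

View pics/top1.png

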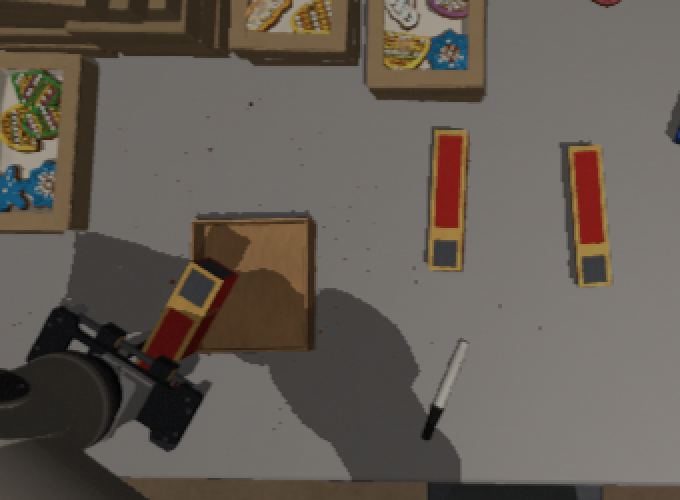

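The nose is at crop px (205,285), which lies over the tray (about (255,285)) once I correct for its height. Pouring slowly now.

Emit:
servo_tool(moves="-0.002 -0.001 0 0 0.013 0.001; -0.004 -0.002 0.001 0 0.026 0.002; -0.006 -0.003 0.001 0 0.039 0.0026; -0.008 -0.004 0.0015 0 0.052 0.0035; -0.01 -0.005 0.002 0 0.0655 0.004")

```text
time_s: 8.9
ee_pos: [397.3, 368.0, 195.0]
tcp_rot: [0.268, 0.964, -0.0, 0.001]
ft_force: [-0.5, -0.3, -3.1]
opening: 40.6
grip_force: 30.0
```

Emit:
servo_tool(moves="-0.002 0 0.0006 0 0.0133 0; -0.0046 0 0.001 0 0.0267 0; -0.007 0 0.002 0 0.04 0; -0.009 0 0.0024 0 0.0533 0; -0.0116 0 0.003 0 0.0667 0")

```text
time_s: 9.4
ee_pos: [403.4, 364.4, 193.2]
tcp_rot: [0.266, 0.958, 0.028, -0.1]
ft_force: [0.0, 0.3, -3.6]
opening: 40.9
grip_force: 30.0
```

Emit:
servo_tool(moves="-0.004 0 0.0005 0 0.0133 0; -0.007 0 0.001 0 0.0267 0; -0.011 0 0.0014 0 0.04 0; -0.015 0 0.002 0 0.0533 0; -0.0185 0 0.0023 0 0.0667 0")

```text
time_s: 9.9
ee_pos: [412.7, 358.9, 189.5]
tcp_rot: [0.262, 0.943, 0.055, -0.2]
ft_force: [0.3, -0.7, -2.0]
opening: 41.1
grip_force: 30.0
```

Emit:
servo_tool(moves="-0.005 0 0 0 0.0133 0; -0.01 0 0 0 0.0267 0; -0.015 0 0 0 0.04 0; -0.02 0 0 0 0.0533 0; -0.025 0 0 0 0.0667 0")

```text
time_s: 10.4
ee_pos: [424.3, 352.0, 183.4]
tcp_rot: [0.254, 0.916, 0.083, -0.298]
ft_force: [0.1, -0.3, -1.8]
opening: 40.7
grip_force: 30.0
```

Run:
```python
from bench import r
from h import *
go(r)
print("mouth",(lambda p,q,o:p+(q*R.from_euler("x",180,degrees=True)).apply([-90,0,-24]))(*cur(r)))
sim(r,[pose(150,n,110-(n-36)*45/30) for n in (48,58,66)])
```

```text
10.4 [424.3 352.  183.4] yaw [-0.693  0.417  0.588] q [ 0.1   0.63 -0.82  1.72 -0.15  1.21  0.43] op 40.7
mouth [474.56590358 321.78048591 111.02119694]
-0.0044 0.0012 0.0003 0.0007 0.0133 -0.0008; -0.0087 0.0024 0.0006 0.0015 0.0266 -0.0017; -0.0131 0.0037 0.0009 0.0022 0.0399 -0.0025; -0.0174 0.0049 0.0012 0.0029 0.0532 -0.0034; -0.0218 0.0061 0.0015 0.0037 0.0665 -0.0042
    [ 0.12  0.77 -0.82  1.69 -0.19  1.32  0.47] 0.0 0.0 margin 0.41
-0.0056 -0.0000 -0.0017 -0.0000 0.0111 -0.0000; -0.0111 -0.0000 -0.0035 -0.0000 0.0222 -0.0000; -0.0167 -0.0000 -0.0052 -0.0000 0.0333 -0.0000; -0.0222 -0.0000 -0.0070 -0.0000 0.0444 -0.0000; -0.0278 -0.0000 -0.0087 -0.0000 0.0556 -0.0000
    [ 0.14  0.9  -0.82  1.62 -0.23  1.42  0.51] 0.0 0.0 margin 0.41
-0.0048 0.0000 -0.0020 0.0000 0.0089 0.0000; -0.0096 0.0000 -0.0040 0.0000 0.0178 0.0000; -0.0144 0.0000 -0.0059 0.0000 0.0267 0.0000; -0.0192 0.0000 -0.0079 0.0000 0.0356 0.0000; -0.0240 0.0000 -0.0099 0.0000 0.0444 0.0000
    [ 0.16  1.   -0.82  1.57 -0.26  1.49  0.53] 0.0 0.0 margin 0.41
```

Run:
```python
from bench import r,eyes
from h import *
mom(r,eyes,150,5)
a=eyes.capture("top")["color"];b=eyes.capture("side")["color"]
cv2.imwrite("pics/c2.png",np.vstack([cv2.resize(x[:,:,::-1],None,fx=4,fy=4,interpolation=cv2.INTER_CUBIC) for x in (a[190:265,140:340],b[215:290,250:450])]))
```

```text
My [1.028 0.876 0.882 0.843 0.852] 0.8961 F [ 0.16 -0.41 -2.53]
```

View pics/c2.png

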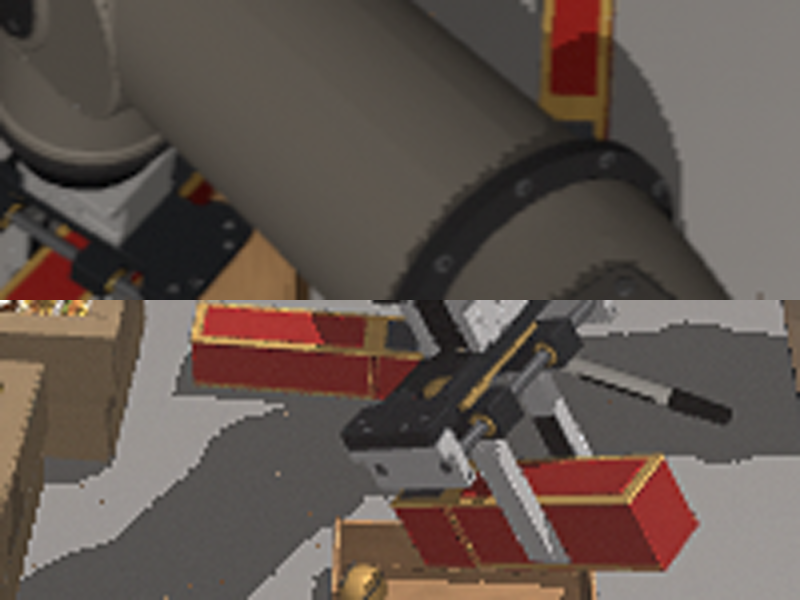

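One bell is visible in the tray (lower crop, px (360,585)), and the load dropped by about one heavy bell, so the choice is consistent. Continue to 66°.

Emit:
servo_tool(moves="-0.004 0.001 0 0.0007 0.0133 -0.0008; -0.0087 0.0024 0.0006 0.0015 0.0266 -0.0017; -0.013 0.0037 0.0009 0.0022 0.04 -0.0025; -0.0174 0.005 0.0012 0.003 0.0532 -0.0034; -0.022 0.006 0.0015 0.0037 0.0665 -0.0042")

```text
time_s: 11.25
ee_pos: [435.0, 349.7, 174.5]
tcp_rot: [0.237, 0.882, 0.105, -0.393]
ft_force: [-0.1, 0.5, -2.5]
opening: 40.7
grip_force: 30.0
```

Emit:
servo_tool(moves="-0.0056 0 -0.0017 0 0.0111 0; -0.011 0 -0.0035 0 0.0222 0; -0.0167 0 -0.005 0 0.0333 0; -0.022 0 -0.007 0 0.0444 0; -0.028 0 -0.009 0 0.0556 0")

```text
time_s: 11.75
ee_pos: [448.1, 342.2, 166.2]
tcp_rot: [0.226, 0.845, 0.125, -0.468]
ft_force: [-0.7, -0.8, -1.3]
opening: 40.8
grip_force: 30.0
```

Emit:
servo_tool(moves="-0.005 0 -0.002 0 0.009 0; -0.01 0 -0.004 0 0.018 0; -0.0144 0 -0.006 0 0.0267 0; -0.019 0 -0.008 0 0.0356 0; -0.024 0 -0.01 0 0.0444 0")

```text
time_s: 12.25
ee_pos: [459.0, 335.9, 157.2]
tcp_rot: [0.217, 0.81, 0.141, -0.526]
ft_force: [0.2, 0.7, -1.2]
opening: 41.2
grip_force: 30.0
```

Run:
```python
from bench import r,eyes
from h import *
eyes.capture("side");eyes.capture("side");eyes.capture("side")
mom(r,eyes,150,6)
b=eyes.capture("side")["color"]
cv2.imwrite("pics/c3.png",cv2.resize(b[235:345,290:430][:,:,::-1],None,fx=5,fy=5,interpolation=cv2.INTER_CUBIC))
go(r)
```

```text
My [1.315 1.25  1.311 1.327 1.229 1.242] 1.2791 F [-0.15  0.01 -1.91]
12.75 [458.8 336.1 157.6] yaw [-0.356  0.205  0.912] q [ 0.19  1.   -0.83  1.51 -0.3   1.49  0.58] op 40.8
```

View pics/c3.png

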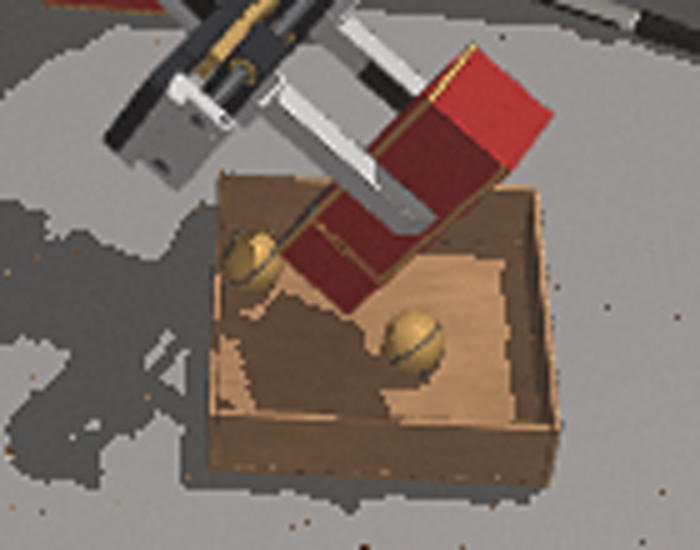

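Both bells are in the tray, at px (253,262) and (413,342). Now right the empty tin and take it back to its own spot.

Run:
```python
from bench import r
from h import *
b=np.array([520,60,220.]);P1,Q1=pose(150,0,200)
sim(r,[pose(150,55,130),pose(150,25,180),(P1,Q1),((b+P1)/2,rot(112)),(b,rot(74)),([530,-100,200],rot(35)),([539.2,-262.5,120],rot(-3.9))],n=2)
```

```text
0.0514 0.0000 -0.0073 -0.0001 -0.0299 0.0000; 0.1029 0.0000 -0.0147 -0.0001 -0.0598 0.0001
    [ 0.15  0.8  -0.84  1.62 -0.26  1.45  0.47] 0.0 0.0 margin 0.39
0.0341 0.0000 0.0163 0.0000 -0.0833 -0.0000; 0.0682 0.0000 0.0326 0.0000 -0.1667 -0.0000
    [ 0.03  0.45 -0.84  1.78 -0.08  1.22  0.3 ] 0.0 0.0 margin 0.39
0.0085 0.0000 0.0185 0.0000 -0.0694 -0.0000; 0.0169 0.0000 0.0369 0.0000 -0.1389 -0.0000
    [-0.2   0.29 -0.8   1.9   0.24  1.05 -0.05] 0.0 0.0 margin 0.43
-0.1110 -0.0869 0.0017 0.0000 -0.0000 0.1056; -0.2220 -0.1738 0.0033 0.0000 -0.0000 0.2111
    [-0.01  0.19 -0.61  1.98  0.13  1.01 -0.29] 0.0 0.0 margin 0.48
-0.1410 -0.0001 0.0017 -0.0000 -0.0000 0.1056; -0.2819 -0.0003 0.0033 -0.0000 -0.0000 0.2111
    [ 0.14  0.2  -0.41  1.94  0.1   1.01 -0.59] 0.0 0.0 margin 0.52
-0.1259 0.0448 0.0167 0.0000 -0.0000 0.1083; -0.2517 0.0895 0.0333 0.0000 -0.0000 0.2167
    [ 0.27  0.24 -0.22  1.93  0.06  0.97 -0.94] 0.0 0.0 margin 0.53
-0.0714 0.1153 0.0667 -0.0000 -0.0000 0.1081; -0.1428 0.2306 0.1333 -0.0000 -0.0000 0.2161
    [ 0.36  0.42 -0.01  1.87  0.    0.85 -1.29] 0.0 0.0 margin 0.59
```

Emit:
servo_tool(moves="0.03 0 -0.004 0 -0.02 0;0.06 0 -0.009 0 -0.035 0;0.09 0 -0.013 0 -0.05 0;0.103 0 -0.015 0 -0.06 0;0.103 0 -0.015 0 -0.06 0")

```text
time_s: 13.25
ee_pos: [443.8, 345.3, 219.0]
tcp_rot: [0.229, 0.858, 0.12, -0.445]
ft_force: [-0.3, 0.3, -2.1]
opening: 40.5
grip_force: 30.0
```

Emit:
servo_tool(moves="0.014 0 0.0065 0 -0.033 0;0.027 0 0.013 0 -0.067 0;0.041 0 0.0195 0 -0.1 0;0.055 0 0.026 0 -0.133 0;0.068 0 0.0326 0 -0.1667 0")

```text
time_s: 13.75
ee_pos: [410.2, 363.7, 238.8]
tcp_rot: [0.253, 0.943, 0.055, -0.208]
ft_force: [0.2, 0.8, -2.0]
opening: 41.1
grip_force: 30.0
```

Emit:
servo_tool(moves="0.0034 0 0.0074 0 -0.028 0;0.0068 0 0.015 0 -0.056 0;0.01 0 0.022 0 -0.083 0;0.0135 0 0.03 0 -0.111 0;0.017 0 0.037 0 -0.139 0")

```text
time_s: 14.25
ee_pos: [394.0, 373.0, 222.7]
tcp_rot: [0.259, 0.966, -0.001, 0.001]
ft_force: [0.1, -0.3, -2.2]
opening: 40.8
grip_force: 30.0
```

Emit:
servo_tool(moves="-0.044 -0.035 0.001 0 0 0.042;-0.089 -0.07 0.001 0 0 0.084;-0.133 -0.104 0.002 0 0 0.127;-0.178 -0.139 0.003 0 0 0.169;-0.222 -0.174 0.003 0 0 0.211")

```text
time_s: 14.75
ee_pos: [457.1, 214.5, 220.7]
tcp_rot: [0.562, 0.827, -0.001, -0.001]
ft_force: [0.1, 0.9, -1.9]
opening: 41.1
grip_force: 30.0
```

Emit:
servo_tool(moves="-0.056 0 0.001 0 0 0.042;-0.113 0 0.001 0 0 0.084;-0.169 0 0.002 0 0 0.127;-0.226 0 0.003 0 0 0.169;-0.282 0 0.003 0 0 0.211")

```text
time_s: 15.25
ee_pos: [520.3, 57.6, 218.9]
tcp_rot: [0.8, 0.6, -0.001, -0.001]
ft_force: [0.2, 0.6, -1.7]
opening: 40.9
grip_force: 30.0
```

Run:
```python
from bench import r
from h import *
go(r)
sim(r,[([530,-100,200],rot(35)),([539.2,-262.5,120],rot(-3.9))],n=5)
```

```text
15.25 [520.3  57.6 218.9] yaw [ 0.281  0.96  -0.001] q [ 0.12  0.21 -0.4   1.93  0.1   1.02 -0.61] op 40.9
-0.0495 0.0179 0.0063 -0.0001 0.0001 0.0430; -0.0990 0.0357 0.0126 -0.0003 0.0003 0.0860; -0.1485 0.0536 0.0189 -0.0004 0.0004 0.1290; -0.1981 0.0714 0.0252 -0.0005 0.0005 0.1719; -0.2476 0.0893 0.0315 -0.0006 0.0006 0.2149
    [ 0.26  0.24 -0.2   1.93  0.06  0.97 -0.93] 0.0 0.0 margin 0.53
-0.0286 0.0461 0.0267 -0.0000 -0.0000 0.0432; -0.0571 0.0923 0.0533 -0.0000 -0.0000 0.0864; -0.0857 0.1384 0.0800 -0.0000 -0.0000 0.1297; -0.1142 0.1845 0.1067 -0.0000 -0.0000 0.1729; -0.1428 0.2306 0.1333 -0.0000 -0.0000 0.2161
    [ 0.35  0.42  0.    1.87 -0.    0.85 -1.29] 0.0 0.0 margin 0.59
```

Emit:
servo_tool(moves="-0.05 0.018 0.006 0 0 0.043;-0.099 0.036 0.0126 0 0 0.086;-0.1485 0.0536 0.019 0 0 0.129;-0.198 0.071 0.025 0 0 0.172;-0.2476 0.089 0.0315 -0.0006 0.0006 0.215")

```text
time_s: 15.75
ee_pos: [530.3, -99.6, 199.9]
tcp_rot: [0.954, 0.301, 0.0, -0.0]
ft_force: [-0.1, -0.2, -1.7]
opening: 41.1
grip_force: 30.0
```

Emit:
servo_tool(moves="-0.0286 0.046 0.027 0 0 0.043;-0.057 0.092 0.053 0 0 0.0864;-0.0857 0.138 0.08 0 0 0.13;-0.114 0.1845 0.107 0 0 0.173;-0.143 0.2306 0.133 0 0 0.216")

```text
time_s: 16.25
ee_pos: [540.3, -262.0, 119.4]
tcp_rot: [0.999, -0.034, -0.0, -0.0]
ft_force: [1.1, 0.4, -1.0]
opening: 40.9
grip_force: 30.0
```

Run:
```python
from bench import r,eyes
from h import *
for i in range(3): eyes.capture("side")
go(r,([539.2,-262.5,28],rot(-3.9)))
```

```text
16.4 [ 539.3 -262.6  118.8] yaw [ 0.998 -0.066 -0.002] q [ 0.36  0.42 -0.02  1.87  0.01  0.85 -1.3 ] op 40.9
0.0002 0.0000 0.1514 -0.0002 0.0007 0.0006
```

Emit:
servo_tool(moves="0 0 0.05 0 0.0007 0;0 0 0.1 0 0.0007 0;0 0 0.135 0 0.0007 0;0 0 0.148 0 0.0007 0;0 0 0.151 0 0.0007 0")

```text
time_s: 16.9
ee_pos: [541.0, -259.7, 30.1]
tcp_rot: [1.0, -0.03, 0.001, -0.0]
ft_force: [0.1, 0.5, -1.4]
opening: 40.7
grip_force: 30.0
```

Emit:
servo_tool(moves="0 0 0.001 0 0 0;0 0 0.002 0 0 0;0 0 0.0025 0 0 0;0 0 0.0025 0 0 0")

```text
time_s: 17.3
ee_pos: [541.8, -260.4, 30.2]
tcp_rot: [1.0, -0.031, 0.003, 0.0]
ft_force: [0.8, 0.3, -2.2]
opening: 41.0
grip_force: 30.0
```

Emit:
servo_tool(moves="0 0 0 0 0 0;0 0 0 0 0 0;0 0 0 0 0 0;0 0 0 0 0 0", grip=0.36)

```text
time_s: 17.7
ee_pos: [541.5, -260.4, 29.7]
tcp_rot: [1.0, -0.031, 0.003, 0.0]
ft_force: [0.2, 0.3, 0.7]
opening: 63.5
grip_force: 0.0
```

Emit:
servo_tool(moves="0 0 -0.03 0 0 0;0 0 -0.1 0 0 0;0 0 -0.17 0 0 0;0 0 -0.24 0 0 0;0 0 -0.25 0 0 0")

```text
time_s: 18.2
ee_pos: [542.8, -261.2, 184.8]
tcp_rot: [1.0, -0.031, 0.006, 0.001]
ft_force: [0.2, -0.3, -0.9]
opening: 64.2
grip_force: 0.0
```

Emit:
servo_tool(moves="-0.08 0.08 -0.05 0 0 0;-0.16 0.16 -0.05 0 0 0;-0.2 0.24 -0.05 0 0 0;-0.2 0.32 -0.05 0 0 0;-0.2 0.36 -0.05 0 0 0")

```text
time_s: 18.7
ee_pos: [408.2, -460.1, 209.1]
tcp_rot: [1.0, -0.031, 0.003, 0.0]
ft_force: [2.6, -0.5, -0.2]
opening: 64.0
grip_force: 0.0
```

Run:
```python
from bench import r,eyes
from h import *
p=eyes.capture("top"); W=cloud(p); go(r)
for n,(l,t,w,h) in dict(t1=(268,160,38,85),t2=(338,165,36,88),t3=(395,182,38,88)).items():
    S=W[t:t+h,l:l+w]; z=S[...,2]; m=(z>43)&(z<60); rc=cv2.minAreaRect(S[m][:,:2].astype(np.float32))
    print(n,np.nanpercentile(z[m],[5,50,95]).round(1),np.round(rc[0]),np.round(rc[1]),rc[2])
cv2.imwrite("pics/top4.png",p["color"][:,:,::-1])
```

```text
18.75 [ 404.7 -468.1  209. ] yaw [ 0.998 -0.069  0.004] q [ 0.68  0.35  0.1   1.76 -0.04  1.03 -0.85] op 63.6
t1 [44.2 48.2 52.5] [586.  79.] [ 43. 181.] 88.81168365478516
t2 [44.3 48.3 52.7] [ 568. -105.] [183.  43.] 4.903590202331543
t3 [44.5 48.6 53.2] [ 521. -260.] [ 44. 183.] 86.32572174072266
```

View pics/top4.png

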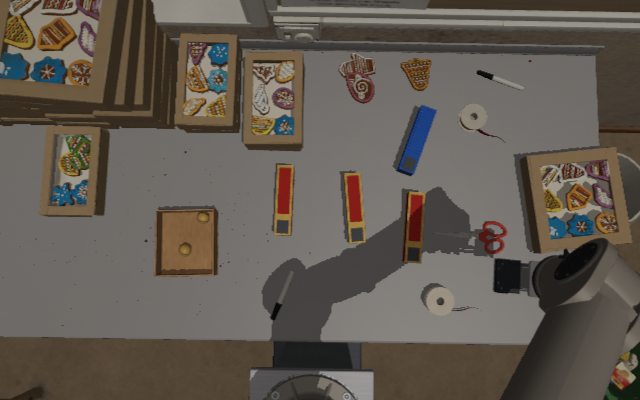

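Two bells lie in the tray, at px (203,217) and (185,249). All three red tins stand level at (285,200), (355,207) and (414,227), the scissors are untouched, and the arm is clear.

```bash
python3 -c "
from bench import r
print(r.job_done())"
```

```text
the job is handed in; nothing more can be done
None
```

The job is handed in at about 19 s of the 72 s: the started tin was the right-hand one by the scissors, its two bells are in the tray, all three tins stand level on the bench, and the scissors were not touched; I lifted and tilted only that tin, because its moment rose by 0.11 N m on the first test.

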